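# Clamp the citrus reamer in its stand

## Task

Get the juicing stand ready for squeezing lemons. Take the citrus reamer (the head with the ribbed dome) out of the wooden block and set its steel shank upright down into the mouth of the stand until it is fully home, pressing only gently; then swing the stand's clamp lever clockwise, seen from above, until the collet holds the shank firmly, but do not force it beyond that. Leave the flat-topped muddler head standing in the block.

Things in the scene. Friction and masses are not known exactly. Their poses are not given: they have to be found in the camera images.
- reamer: Loose citrus reamer, beech on steel, 0.14 kg. Origin: centre of the shank's lower end; z up the shank. Shank 12 mm diameter, 0 to 50 mm, its lowest 3 mm tapered to 7 mm; collar 40 mm diameter, 50 to 54 mm; smooth round grip band 32 mm diameter, 54 to 88 mm; ribbed dome to 110 mm. Starts upright in one hole of the wooden block, collar on the block's top, origin 2 mm above the worktop.
- grip_band (a point): Point on the reamer's axis in its grip band, 77 mm above the shank's lower end, axes as the reamer's. Fingers grasping here may reach 21 mm lower before they meet the collar.
- muddler: Muddler head, not to be used: same shank, collar and 32 mm band as the reamer, but with a smooth flat-topped disc 34 mm in diameter on top (100 mm in all) instead of the dome. Origin at the shank's lower end. Stands in the block's other hole.
- rest_block: Fixed wooden block 66 (x) by 160 (y) by 52 mm (z), origin at the centre of its underside. Two vertical through holes, 15 mm in diameter, at y = -45 and +45 mm; reamer and muddler stand in them in either order.
- stand: Fixed juicing stand: round aluminium foot 110 mm in diameter, column 50 mm in diameter, knurled steel nut 53 mm in diameter on top, 64 to 86 mm above the worktop, open in the middle. Origin at the centre of its underside, z up along the bore.
- mouth (a point): Centre of the nut's open mouth, a 20 mm hole on the bore's axis, 86 mm above the worktop.
- bore_floor (a point): Centre of the bore's floor, on its axis, 46 mm below the mouth, 40 mm above the worktop. Downwards the shank passes the nut, the three open jaws, then, from 24 mm below the mouth, a close square-edged bore 13 mm in diameter and 22 mm deep. Fully home, the shank's end is on this floor and the collar 4 mm above the nut.
- sleeve: Steel sleeve inside the column that forms the close bore and its floor; fixed, origin on the axis 36 mm above the worktop. The shank must never be pressed against it with 25 N or more.
- jaw_a: One of three brass collet jaws hidden in the nut, 65 to 79 mm above the worktop; they start open, over 1 mm clear of a centred shank, and close inward together, 4 mm per radian of nut turn. The shank is held firmly when each presses with more than 12 N; more than 50 N is overtightened. Origin within 3 mm of the axis.
- jaw_b: Second collet jaw, as jaw_a, 120 degrees round.
- jaw_c: Third collet jaw, as jaw_a, 240 degrees round.
- lever_root (a point): Point on the bore's axis at the height of the knob point, turning with the lever; its x axis points along the lever toward the knob. The lever is set on the nut at an unknown angle, so the angle at which the jaws grip differs and must be felt: 0.4 to 1.2 rad of clockwise swing from the start. The nut stays where it is left.
- knob (a point): Point on the axis of the clamp lever's upright black knob, 70 mm from the bore's axis, 100 mm above the worktop. Knob: round peg 14 mm diameter, free from 82 to 112 mm height; the bar below it is 10 mm thick, top 77 mm. Moved clockwise from above it tightens: running free takes 6 to 8 N across the lever; from 9.5 N it holds firmly, 10.5 to 13 N is right, 15 N too much.
Mind the look-alikes: they are no part of the job. What is shaped like the reamer but orange is not meant.

How it is judged:
By the outcome, as a careful person would: the job done as asked, in the order asked, and still so for the second after the job is handed in, with the robot touching nothing.
It also fails if it takes over 72 s, if anything falls off the work surface, if the arm or the gripper's body presses on something with over 40 N, if the wrist force passes 120 N, or if a joint passes its speed limit or range.

## Robot

A 7-joint arm with a two-finger parallel gripper is mounted at the origin on a cart in front of the work surface, level with it; the furniture and walls round the work are solid. World frame = base frame: x ahead of the robot, y to its left, z up, the work surface at z = 0. Lengths are in m, angles in rad, forces in N, time in s.
With the tool pointing down it reaches from about 0.425 to 0.95 m from the base axis. Payload 16.7 kg.
Tool frame: the origin (TCP) lies on the mounting face of the last link; the fingertips stand 199 mm ahead of it and the grasp point (between the pads) lies 180 mm ahead of it; y points along the fingers, z is the direction in which the jaws open and shut, and the axes are right-handed (so a half turn about y gives the same grasp; the last joint's range is limited). The gripper opens to 94 mm and grips with 3 to 60 N. Pads are 16 mm wide; open, the fingers measure 119 mm over their backs; the gripper's body (75 mm by 177 mm) begins 78 mm behind the grasp point.
Start: joints at [1.054, 0.426, 0.074, 1.606, -0.034, 1.111, -0.067], TCP at [0.242, -0.63, 0.405] pointing down, gripper open.
Joint ranges: [-2.85, 2.85], [-0.5, 2.14], [-1.23, 1.37], [0.21, 2.46], [-1.02, 4.16], [0.16, 2.05], [-2.73, 2.73]. Speed limits (rad/s): [1.89, 1.89, 2.39, 2.39, 3.01, 3.01, 3.01].

## Interface

Orientations are given as a unit quaternion [x, y, z, w].
In Python, from bench import telemetry, viewer, workorder gives the robot as it stands. The module is installed in compiled form; this text tells all that it offers.
- The arm moves only by the tool servo_tool, never from a script. Its argument "steps" is a list of rows, each an object with "grip": the opening, from 0 (shut) to 1 (fully open); "delta_pos": the shift along the tool's x, y, z in mm, a list of three; "rot": the turn, a rotation vector about the tool's x, y, z in degrees, a list of three. A call has 1 to 5 rows; each row is the pose to reach, as a shift and turn from the pose commanded when the call began, along the tool's axes at that moment; what a row does not reach only later rows make up. A row lasts 1/10 s, in which the tool goes at most 50 mm and 8.59 degrees, less where a joint would pass 70% of its speed; a pose out of reach is approached as far as the arm can. A call with a gripper value outside its range is refused whole. The fingers move at their own pace and stop on an object; the grip force is fixed at half the most. Time passes only in rows, so rows that repeat a pose let the fingers close. It gives the time, the measured TCP pose, the force and the opening at its end, in the units of the state.
- telemetry.sense(): the state, without advancing time (a new reading comes with each control period).
- viewer.read_camera(name): name is "scene" or "top" or "wrist"; returns the picture (420x560x3 uint8, red, green, blue); there is no depth.
- viewer.camera_model(name): a dict with "vertical_fov" (degrees; the focal length in pixels is half the picture's height over the tangent of half this angle, whatever the lens; pixels are square), "cx", "cy" (the principal point, pixels), "rvec" (rotation vector, rad) and "tvec" (3), from world to camera coordinates, as OpenCV has them; the wrist camera has in their place "tool_from_camera" (4x4, takes a point from camera to tool coordinates, whose origin is the TCP and whose axes are the tool frame's). Camera axes: x right, y down, z forward; pixel columns grow to the right and rows downward; lengths in m; the calibration is good to about 2 mm. A picture is of the moment at which its call begins: read the wrist's pose just before it. camera_model takes no time and is no camera call.
- workorder.hand_in(): hands the job in, once; it reports no verdict.
The state is a dict: "t": time; "joints": joint angles; "joint_vel": joint speeds; "joint_efforts": joint torques, N m; "tool_pos": TCP position; "tool_rot": TCP orientation; "ft_force": force on the tool from outside, world axes, zero at the start; "ft_torque": the same for the moment, N m; "grip_width": opening from 0.0 (shut) to 1.0 (fully open).
Only numpy, scipy, OpenCV 4.12 (cv2) and the standard library are available. Lean on these libraries where they do the work, as an engineer would, in place of code of your own. Each camera call takes 0.05 s, during which the arm holds its last target.

## Working session

There is one attempt and no reset: what is moved stays moved. The work goes in short steps, Python scripts to look and compute and a tool call to move; the robot and the scene stay as the last step left them, time stands still between calls to the robot, and variables do not carry over. Pictures are saved under pics/ and viewed, and the job is handed in when it is done.

Besides the shell and the picture viewer there is one more tool, called as name([rows], argument=value, ...), one row to a line, values as JSON. servo_tool: Moves the arm, as the interface text tells. Its arguments: {"type":"object","properties":{"steps":{"type":"array"}},"required":["steps"]}

```bash
mkdir -p pics; cat > h.py <<'E'
import numpy as np,cv2
from scipy.spatial.transform import Rotation as R
from bench import telemetry, viewer, workorder
def snap(name,fn):
    s=telemetry.sense(); im=viewer.read_camera(name); cv2.imwrite('pics/'+fn,im[:,:,::-1]); return s,im
def cam(name,s=None):
    m=viewer.camera_model(name); f=210/np.tan(np.radians(m['vertical_fov'])/2)
    K=np.array([[f,0,m['cx']],[0,f,m['cy']],[0,0,1]])
    if name=='wrist':
        T=np.array(m['tool_from_camera']); W=np.eye(4); W[:3,:3]=R.from_quat(s['tool_rot']).as_matrix(); W[:3,3]=s['tool_pos']
        W=W@T; return K,W[:3,:3],W[:3,3]
    r=cv2.Rodrigues(np.array(m['rvec'],float))[0]; return K,r.T,-r.T@np.array(m['tvec'],float).ravel()
def ray(c,u,v):
    K,Rm,o=c; d=Rm@np.linalg.inv(K)@np.array([u,v,1.]); return o,d/np.linalg.norm(d)
def onz(c,u,v,z):
    o,d=ray(c,u,v); return o+d*(z-o[2])/d[2]
def tri(*rs):
    A=0;b=0
    for o,d in rs:
        P=np.eye(3)-np.outer(d,d); A=A+P;b=b+P@o
    return np.linalg.solve(A,b)
def proj(c,p):
    K,Rm,o=c; q=K@Rm.T@(np.array(p)-o); return q[:2]/q[2]
E
python3 - <<'E'
from h import *
s=telemetry.sense();print(s)
for n in ['scene','top','wrist']:
    s,_=snap(n,n+'0.png'); c=cam(n,s); print(n,c, viewer.camera_model(n).keys())
E
```

```text
{'t': 0.0, 'joints': array([ 1.05449713,  0.42673404,  0.07386165,  1.60659357, -0.03412574,
        1.110796  , -0.06710553]), 'joint_vel': array([-0.00124345, -0.0005395 ,  0.00220149,  0.00038475, -0.00083359,
       -0.00032262, -0.00046294]), 'joint_efforts': array([ 4.00122372e-04, -9.35828662e+01,  3.66702296e+00, -4.54190469e+01,
       -4.87505144e-02,  1.99224515e-02,  8.26099858e-05]), 'tool_pos': array([ 0.24199732, -0.62993661,  0.40398034]), 'tool_rot': array([-0.12904521,  0.69568801, -0.69481552,  0.12882906]), 'ft_force': array([-0.68154873, -0.33446794,  0.05412733]), 'ft_torque': array([-0.03902134,  0.02678835,  0.0278    ]), 'grip_width': 1.0010325866810448}
scene (array([[539.44161868,   0.        , 283.32755831],
       [  0.        , 539.44161868, 208.03334927],
       [  0.        ,   0.        ,   1.        ]]), array([[-0.84104248, -0.37248073,  0.39230811],
       [-0.54094192,  0.57179882, -0.61678842],
       [ 0.00542049, -0.73096116, -0.68239754]]), array([0.0434805 , 0.79598048, 0.86663122])) dict_keys(['vertical_fov', 'cx', 'cy', 'rvec', 'tvec'])
top (array([[541.3552464 ,   0.        , 282.30652344],
       [  0.        , 541.3552464 , 208.96931617],
       [  0.        ,   0.        ,   1.        ]]), array([[ 0.0113585 , -0.9937342 ,  0.11119046],
       [-0.999922  , -0.01071035,  0.00642473],
       [-0.00519359, -0.11125477, -0.99377835]]), array([0.3600673 , 0.0971747 , 1.20305881])) dict_keys(['vertical_fov', 'cx', 'cy', 'rvec', 'tvec'])
wrist (array([[303.01721709,   0.        , 275.865193  ],
       [  0.        , 303.01721709, 204.92990298],
       [  0.        ,   0.        ,   1.        ]]), array([[ 0.35790303, -0.89350211, -0.27121838],
       [-0.93375653, -0.34310669, -0.10186527],
       [-0.00204   ,  0.28970982, -0.95711235]]), array([ 0.32017083, -0.60000683,  0.38494916])) dict_keys(['vertical_fov', 'cx', 'cy', 'tool_from_camera'])
```

View pics/scene0.png

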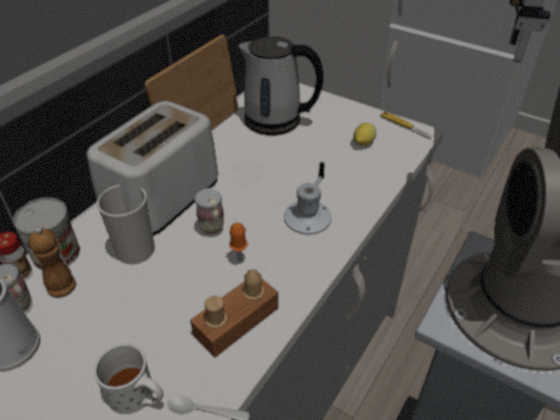

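View pics/top0.png

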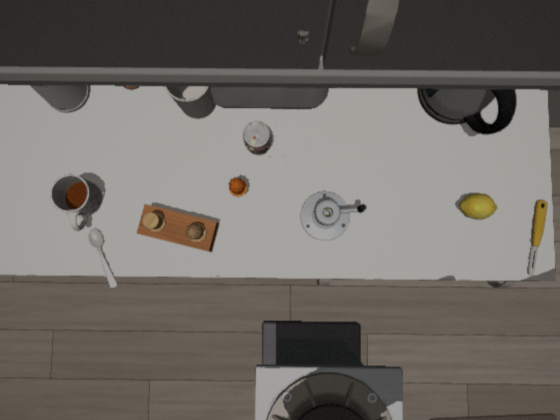

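View pics/wrist0.png

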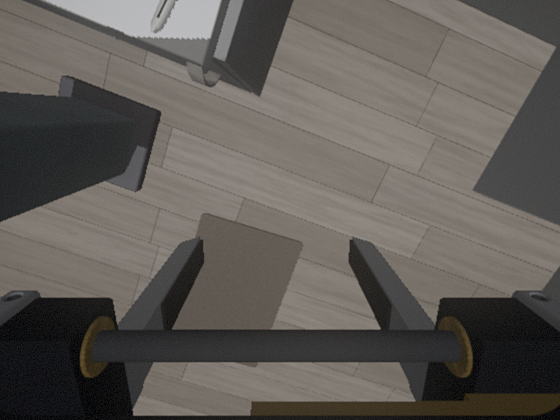

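Scene: the block is at about (235,315), with two wooden heads at (215,308) and (253,283). The stand is at (308,205) and its lever knob at (322,168). The orange decoy is at (237,236). Top: block (178,228), heads (153,220) and (195,232), nut (326,212), knob (362,208). I'll zoom in.

```bash
python3 - <<'E'
import cv2,numpy as np
a=cv2.imread('pics/scene0.png');b=cv2.imread('pics/top0.png')
f=lambda im,x,y,w,h:cv2.resize(im[y:y+h,x:x+w],(400,300),interpolation=cv2.INTER_CUBIC)
g=np.vstack([np.hstack([f(a,180,255,120,90),f(a,265,150,80,60+30-30)]),np.hstack([f(b,130,190,100,75),f(b,295,180,80,60)])])
g=np.clip(g.astype(float)*1.8,0,255).astype('uint8')
cv2.imwrite('pics/z0.png',g)
E
```

```text
(no output)
```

View pics/z0.png

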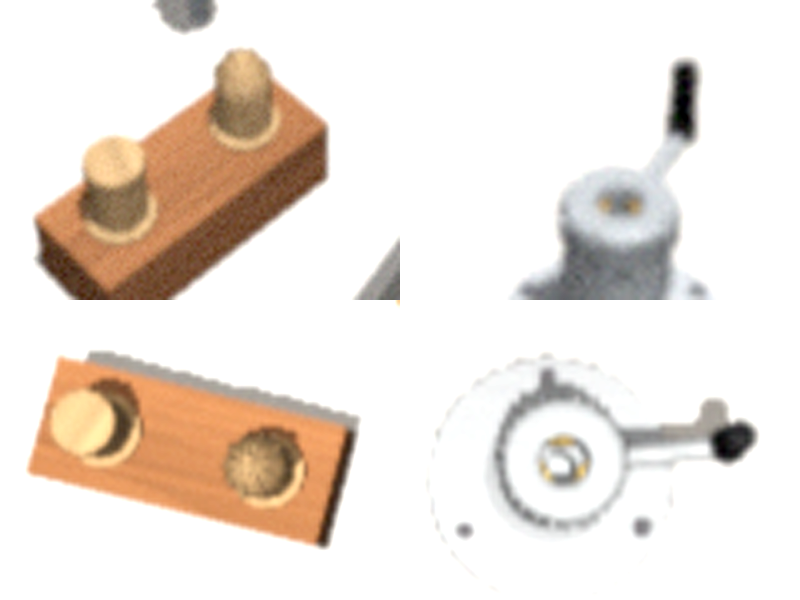

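The reamer (dome) is the head at scene (253,283) and top (195,232). The muddler is the other one. Next I'll triangulate.

```bash
python3 - <<'E'
from h import *
S=cam('scene');T=cam('top')
print('collar top z54+2',onz(S,253.2,291.6,.056),onz(T,196.2,232.0,.056))
print('dome',tri(ray(S,252.6,271),ray(T,195.5,231.3)), onz(T,195.5,231.3,.11))
print('mouth',tri(ray(S,309,190),ray(T,327.6,212)),onz(S,309,190,.086),onz(T,327.6,212,.086))
print('knobtop',tri(ray(S,321.8,163.5),ray(T,361.6,208)),onz(T,361.6,208,.112),onz(S,321.8,163.5,.112))
for p in [(138,224.5-0),(211,251)]: pass
s=telemetry.sense();print(s['t'],R.from_quat(s['tool_rot']).as_matrix().round(3))
print(viewer.camera_model('wrist')['tool_from_camera'])
E
```

```text
collar top z54+2 [0.43210331 0.28878807 0.056     ] [0.4372224  0.28689462 0.056     ]
dome [0.43611865 0.28069733 0.1049279 ] [0.43499318 0.27942242 0.11      ]
mouth [0.4785955  0.00964283 0.08444809] [0.4763849  0.01066869 0.086     ] [0.4797387  0.01038283 0.086     ]
knobtop [ 0.48513232 -0.05684651  0.11173648] [ 0.48585113 -0.0564615   0.112     ] [ 0.48421226 -0.05686079  0.112     ]
0.15 [[-0.934 -0.     0.359]
 [-0.359  0.001 -0.934]
 [ 0.    -1.    -0.001]]
[[ 7.37526205e-04  9.57138952e-01  2.89628181e-01 -8.37036663e-02]
 [ 8.56402459e-04 -2.89628758e-01  9.57138678e-01  1.90732275e-02]
 [ 9.99999361e-01 -4.57876570e-04 -1.03330495e-03  1.20588755e-04]
 [ 0.00000000e+00  0.00000000e+00  0.00000000e+00  1.00000000e+00]]
```

```bash
cat > d.py <<'E'
from h import *
def goal(p,ang):  # tool y down, z at azimuth ang(deg)
    s=telemetry.sense(); M=R.from_quat(s['tool_rot'])
    a=np.radians(ang); z=np.array([np.cos(a),np.sin(a),0]); y=np.array([0,0,-1.]); x=np.cross(y,z)
    G=R.from_matrix(np.c_[x,y,z])
    dp=M.inv().apply(np.array(p)-s['tool_pos'])*1000; rv=(M.inv()*G).as_rotvec()*180/np.pi
    print('t',round(s['t'],2),'pos',s['tool_pos'].round(4),'d',dp.round(1),'rot',rv.round(2),'F',s['ft_force'].round(1),'w',round(s['grip_width'],3),'j',s['joints'].round(2))
E
python3 -c "
from d import *
goal((.48,-.4,.404),-45);goal((.5,-.1,.404),-15.6)"
```

```text
t 0.15 pos [ 0.242  -0.63    0.4041] d [-3.046e+02  3.000e-01 -1.293e+02] rot [ 6.000e-02 -2.399e+01 -1.000e-02] F [ 0.1  0.  -0.2] w 0.997 j [ 1.05  0.43  0.07  1.61 -0.03  1.11 -0.07]
t 0.15 pos [ 0.242  -0.63    0.4041] d [-430.9    0.5 -402.2] rot [ 6.000e-02 -5.339e+01 -2.000e-02] F [ 0.1  0.  -0.2] w 0.997 j [ 1.05  0.43  0.07  1.61 -0.03  1.11 -0.07]
```

servo_tool([
  {"grip": 1,"delta_pos": [-46,0,-19],"rot": [0,-5,0]},
  {"grip": 1,"delta_pos": [-92,0,-38],"rot": [0,-10,0]},
  {"grip": 1,"delta_pos": [-138,0,-58],"rot": [0,-15,0]},
  {"grip": 1,"delta_pos": [-184,0,-78],"rot": [0,-20,0]},
  {"grip": 1,"delta_pos": [-230,0,-98],"rot": [0,-24,0]},
])

```text
t: 0.65
tool_pos: [0.4223, -0.4548, 0.4046]
tool_rot: [-0.272, 0.653, -0.653, 0.272]
ft_force: [0.1, -1.0, -0.3]
grip_width: 0.998
```

```bash
python3 -c "
from d import *
goal((.52,-.1,.404),-15.6)"
```

```text
t 0.65 pos [ 0.4223 -0.4548  0.4046] d [-320.6    0.7 -180.7] rot [ 1.000e-02 -2.919e+01 -0.000e+00] F [ 0.1 -1.  -0.3] w 0.998 j [ 0.79  0.34 -0.09  1.73  0.04  1.08 -0.09]
```

servo_tool([
  {"grip": 1,"delta_pos": [-43,0,-24],"rot": [0,-6,0]},
  {"grip": 1,"delta_pos": [-86,0,-49],"rot": [0,-12,0]},
  {"grip": 1,"delta_pos": [-129,0,-73],"rot": [0,-18,0]},
  {"grip": 1,"delta_pos": [-172,0,-97],"rot": [0,-24,0]},
  {"grip": 1,"delta_pos": [-215,0,-121],"rot": [0,-29,0]},
])

```text
t: 1.15
tool_pos: [0.4877, -0.2169, 0.4047]
tool_rot: [0.427, -0.564, 0.564, -0.427]
ft_force: [0.9, 0.1, 0.1]
grip_width: 0.999
```

```bash
python3 -c "
from d import *
goal((.56,.01,.404),-15.6)
goal((.55,.01,.404),-15.6)"
```

```text
t 1.15 pos [ 0.4877 -0.2169  0.4047] d [-238.     0.7    8. ] rot [-0.01 -0.15  0.01] F [0.9 0.1 0.1] w 0.999 j [ 0.56  0.21 -0.3   1.91  0.07  1.03 -0.05]
t 1.15 pos [ 0.4877 -0.2169  0.4047] d [-235.3    0.7   -1.7] rot [-0.01 -0.15  0.01] F [0.9 0.1 0.1] w 0.999 j [ 0.56  0.21 -0.3   1.91  0.07  1.03 -0.05]
```

servo_tool([
  {"grip": 1,"delta_pos": [-40,0,-10],"rot": [0,0,0]},
  {"grip": 1,"delta_pos": [-80,0,-20],"rot": [0,0,0]},
  {"grip": 1,"delta_pos": [-120,0,-32],"rot": [0,0,0]},
  {"grip": 1,"delta_pos": [-150,0,-38],"rot": [0,0,0]},
  {"grip": 1,"delta_pos": [-150,0,-38],"rot": [0,0,0]},
])

```text
t: 1.65
tool_pos: [0.4926, -0.0602, 0.4049]
tool_rot: [-0.427, 0.564, -0.563, 0.427]
ft_force: [-0.4, 0.4, -0.3]
grip_width: 1.001
```

```bash
python3 - <<'E'
from d import *
s,im=snap('wrist','w1.png'); print(s['tool_pos'],s['tool_rot'],s['t'])
np.savez('w1.npz',p=s['tool_pos'],q=s['tool_rot'])
goal((.48,.1,.404),-15.6)
E
```

```text
[ 0.4925615  -0.06015308  0.40490747] [-0.42684582  0.56365211 -0.56334666  0.42748039] 1.65
t 1.7 pos [ 0.4925 -0.0625  0.4048] d [-152.9    0.8  -56.2] rot [-0.   -0.19 -0.01] F [ 0.4 -0.8  0. ] w 1.003 j [ 0.37  0.16 -0.41  1.98  0.07  1.02 -0.35]
```

View pics/w1.png

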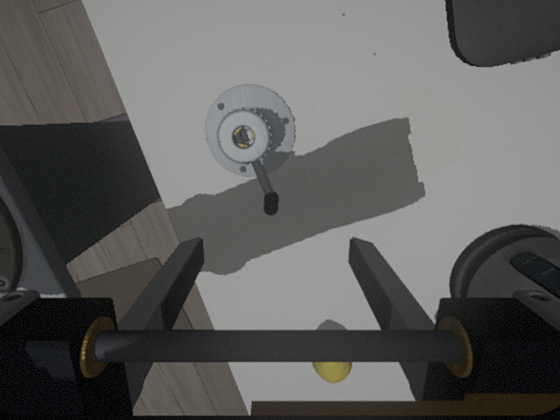

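Wrist view: the nut's mouth is at about (244,136), the knob top at (271,201) and the lemon at (332,365). I'll take a second wrist view further along for parallax.

servo_tool([
  {"grip": 1,"delta_pos": [-40,30,-14],"rot": [0,0,0]},
  {"grip": 1,"delta_pos": [-64,60,-22],"rot": [0,0,0]},
  {"grip": 1,"delta_pos": [-64,60,-22],"rot": [0,0,0]},
  {"grip": 1,"delta_pos": [-64,60,-22],"rot": [0,0,0]},
])

```text
t: 2.1
tool_pos: [0.489, 0.0026, 0.3443]
tool_rot: [-0.426, 0.565, -0.564, 0.425]
ft_force: [-0.0, -0.3, 0.1]
grip_width: 1.002
```

```bash
python3 - <<'E'
from d import *
s,im=snap('wrist','w2.png'); print(s['tool_pos'],s['tool_rot'],s['t'])
np.savez('w2.npz',p=s['tool_pos'],q=s['tool_rot'])
goal((.44,.22,.404),-15.6)
a=cv2.imread('pics/w1.png');b=cv2.imread('pics/w2.png')
c=cam('wrist',s); u,v=proj(c,(.478,.01,.086)); print(u,v)
u,v=int(u),int(v)
f=lambda im,x,y:cv2.resize(im[max(y-50,0):max(y-50,0)+100,max(x-50,0):max(x-50,0)+100],(400,400),interpolation=cv2.INTER_CUBIC)
print(max(u-50,0),max(v-50,0))
cv2.imwrite('pics/z1.png',np.clip(1.5*np.hstack([f(a,250,150),f(b,u,v+15)]).astype(float),0,255).astype('uint8'))
E
```

```text
[0.48900189 0.00256543 0.34432121] [-0.42602401  0.56498251 -0.56439025  0.42516109] 2.1
t 2.15 pos [0.4893 0.0021 0.345 ] d [-195.7  -59.1 -107.6] rot [ 0.   -0.46  0.02] F [ 0.7 -1.1  0.1] w 0.999 j [ 0.27  0.22 -0.46  2.05  0.13  0.89 -0.54]
262.34297054649016 213.67908400272415
212 163
```

View pics/z1.png

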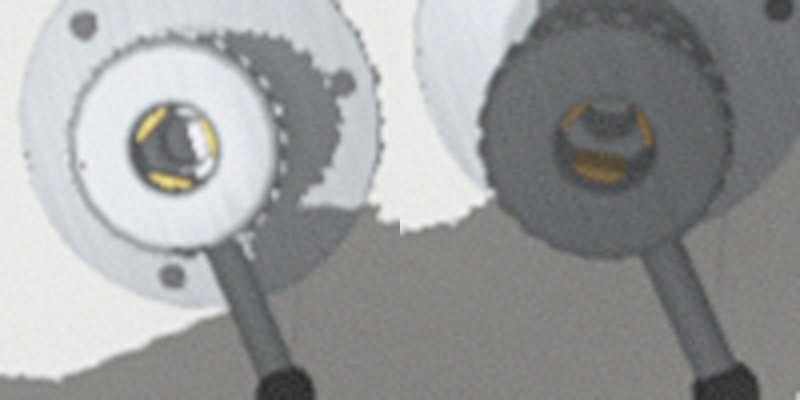

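View pics/w2.png

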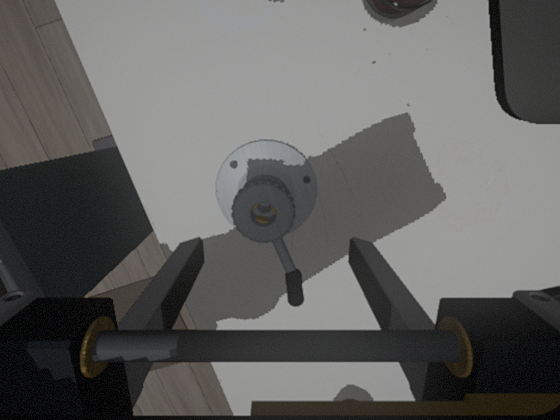

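```bash
python3 - <<'E'
from h import *
def ld(f): d=np.load(f); return cam('wrist',dict(tool_pos=d['p'],tool_rot=d['q']))
a,b=ld('w1.npz'),ld('w2.npz');S=cam('scene');T=cam('top')
ra,rb=ray(a,243.2,136.6),ray(b,262.8,213.8)
print('mouth',tri(ra,rb),tri(ra,rb,ray(S,309,190),ray(T,327.6,212)),onz(a,243.2,136.6,.086),onz(b,262.8,213.8,.086))
p=(.478,.0095,.086)
for c in (S,T,a,b): print(proj(c,p))
# knob top centre
print('knob',onz(a,270.8,205-4,.112),onz(b,293,273,.112))
E
```

```text
mouth [0.47801317 0.00918374 0.08401743] [0.47833055 0.00950064 0.08465361] [0.47820557 0.00926384 0.086     ] [0.47833503 0.00979369 0.086     ]
[308.64107037 189.44407318]
[328.024181   212.83825965]
[242.92395137 136.41861502]
[262.51628916 214.22694401]
knob [ 0.48853179 -0.05325523  0.112     ] [ 0.49064316 -0.03586609  0.112     ]
```

servo_tool([
  {"grip": 1,"delta_pos": [-45,-12,-24],"rot": [0,0,0]},
  {"grip": 1,"delta_pos": [-90,-24,-48],"rot": [0,0,0]},
  {"grip": 1,"delta_pos": [-135,-30,-72],"rot": [0,0,0]},
  {"grip": 1,"delta_pos": [-180,-30,-95],"rot": [0,0,0]},
  {"grip": 1,"delta_pos": [-200,-30,-106],"rot": [0,0,0]},
])

```text
t: 2.65
tool_pos: [0.442, 0.227, 0.3765]
tool_rot: [0.425, -0.564, 0.565, -0.427]
ft_force: [0.3, -0.7, -0.1]
grip_width: 1.0
```

servo_tool([
  {"grip": 1,"delta_pos": [0,0,0],"rot": [0,0,0]},
  {"grip": 1,"delta_pos": [0,0,0],"rot": [0,0,0]},
])

```text
t: 2.85
tool_pos: [0.4429, 0.224, 0.3754]
tool_rot: [0.425, -0.565, 0.565, -0.426]
ft_force: [0.4, -0.6, 0.3]
grip_width: 1.0
```

```bash
python3 - <<'E'
from d import *
s,im=snap('wrist','w3.png'); print(s['tool_pos'],s['tool_rot'],s['t'])
np.savez('w3.npz',p=s['tool_pos'],q=s['tool_rot'])
goal((.436,.283,.32),-15.6)
E
```

```text
[0.44285002 0.22401375 0.37539712] [ 0.42512123 -0.56458935  0.56505147 -0.42570839] 2.85
t 2.9 pos [0.443  0.2234 0.3752] d [-55.4  55.2 -23.3] rot [-0.05 -0.5   0.01] F [-0.5  0.5 -0.2] w 1.001 j [-0.06  0.22 -0.61  2.    0.15  0.97 -1.02]
```

View pics/w3.png

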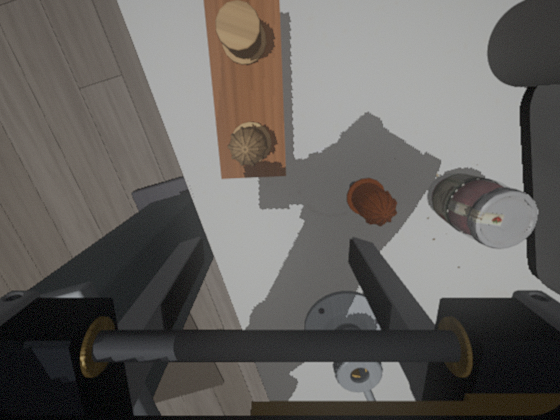

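Wrist view: the ribbed dome is at (248,147) and its collar at about (252,140). The flat muddler is at (239,25) and the orange look-alike at (375,203). I'll take one closer view.

servo_tool([
  {"grip": 1,"delta_pos": [-20,15,-15],"rot": [0,0,0]},
  {"grip": 1,"delta_pos": [-30,30,-20],"rot": [0,-0.5,0]},
  {"grip": 1,"delta_pos": [-30,30,-20],"rot": [0,-0.5,0]},
  {"grip": 1,"delta_pos": [-30,30,-20],"rot": [0,-0.5,0]},
])

```text
t: 3.3
tool_pos: [0.4319, 0.2578, 0.3449]
tool_rot: [0.428, -0.563, 0.563, -0.427]
ft_force: [0.3, -0.3, 0.3]
grip_width: 0.998
```

```bash
python3 - <<'E'
from d import *
s,im=snap('wrist','w4.png'); print(s['tool_pos'],s['tool_rot'],s['t'])
np.savez('w4.npz',p=s['tool_pos'],q=s['tool_rot'])
a=cv2.imread('pics/w3.png');b=cv2.imread('pics/w4.png')
c=cam('wrist',s); u,v=proj(c,(.436,.283,.08)); print(u,v)
u,v=int(u),int(v)
f=lambda im,x,y:cv2.resize(im[max(y-50,0):max(y-50,0)+100,max(x-50,0):max(x-50,0)+100],(400,400),interpolation=cv2.INTER_CUBIC)
print(max(u-50,0),max(v-50,0))
cv2.imwrite('pics/z2.png',np.clip(1.5*np.hstack([f(a,250,150),f(b,u,v)]).astype(float),0,255).astype('uint8'))
E
```

```text
[0.43192305 0.25777002 0.34494733] [ 0.42772984 -0.56310093  0.56333464 -0.42733898] 3.3
273.6633615959665 186.86089571624166
223 136
```

View pics/z2.png

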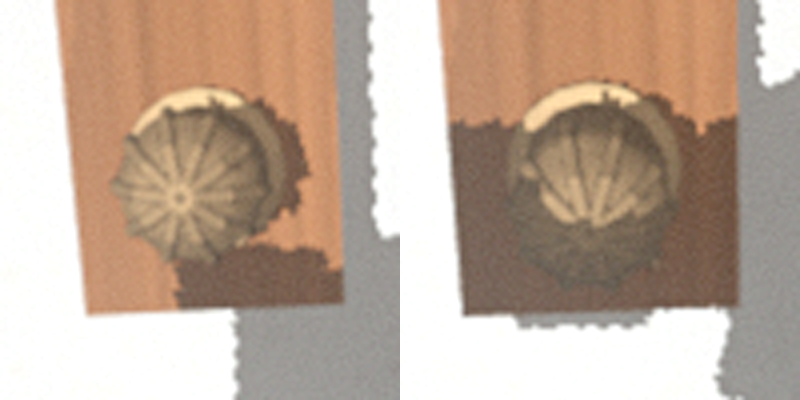

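View pics/w4.png

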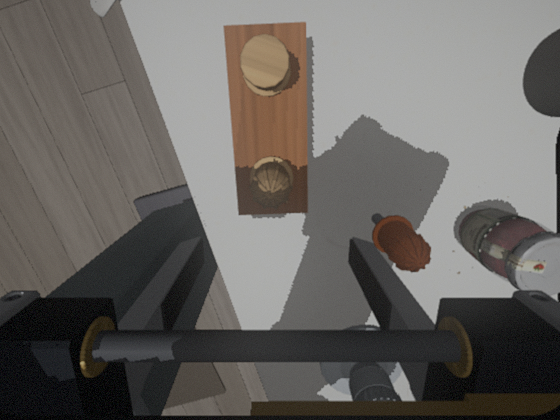

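```bash
python3 - <<'E'
from d import *
def ld(f): d=np.load(f); return cam('wrist',dict(tool_pos=d['p'],tool_rot=d['q']))
a,b=ld('w3.npz'),ld('w4.npz');S=cam('scene');T=cam('top')
A=(244.4,149.1);B=(270.9,192.6)
print('apex',tri(ray(a,*A),ray(b,*B)),onz(a,*A,.112),onz(b,*B,.112))
A=(250.8,140.8);B=(271.6,177.4)
print('collar',tri(ray(a,*A),ray(b,*B)),onz(a,*A,.056),onz(b,*B,.056))
p=(.436,.284,.056)
for c in (S,T): print(proj(c,p),proj(c,(.436,.284,.112)))
goal((.437,.285,.33),-17)
E
```

```text
apex [0.43422456 0.28587635 0.10958443] [0.43375499 0.28586026 0.112     ] [0.43521123 0.28669021 0.112     ]
collar [0.43540068 0.28767984 0.06186901] [0.4349436  0.28736757 0.056     ] [0.43485269 0.28650633 0.056     ]
[252.96960418 289.02469228] [251.95779375 269.7439036 ]
[197.54491998 232.58974348] [193.08884163 230.70817549]
t 3.35 pos [0.432  0.2578 0.3453] d [-27.5  15.3  -2.5] rot [-0.03  1.39  0.01] F [-0.4 -0.5 -0.2] w 1.0 j [-0.13  0.27 -0.62  2.02  0.2   0.91 -1.12]
```

```bash
python3 -c "
from d import *
goal((.435,.286,.32),-15.6);goal((.435,.286,.261),-15.6)"
```

```text
t 3.35 pos [0.432  0.2578 0.3453] d [-27.9  25.3  -4.7] rot [-0.03 -0.01  0.01] F [-0.4 -0.5 -0.2] w 1.0 j [-0.13  0.27 -0.62  2.02  0.2   0.91 -1.12]
t 3.35 pos [0.432  0.2578 0.3453] d [-27.9  84.3  -4.7] rot [-0.03 -0.01  0.01] F [-0.4 -0.5 -0.2] w 1.0 j [-0.13  0.27 -0.62  2.02  0.2   0.91 -1.12]
```

servo_tool([
  {"grip": 1,"delta_pos": [-28,0,-4],"rot": [0,0,0]},
  {"grip": 1,"delta_pos": [-28,25,-4],"rot": [0,0,0]},
  {"grip": 1,"delta_pos": [-28,25,-4],"rot": [0,0,0]},
])

```text
t: 3.65
tool_pos: [0.4349, 0.286, 0.3184]
tool_rot: [0.429, -0.563, 0.563, -0.427]
ft_force: [-0.6, -0.6, -0.7]
grip_width: 0.997
```

```bash
python3 -c "
from d import *
goal((.435,.286,.261),-15.6)"
```

```text
t 3.65 pos [0.4349 0.286  0.3184] d [-0.1 57.4  0.2] rot [0.09 0.05 0.12] F [-0.6 -0.6 -0.7] w 0.997 j [-0.19  0.34 -0.61  2.    0.25  0.88 -1.21]
```

servo_tool([
  {"grip": 1,"delta_pos": [0,30,0],"rot": [0,0,0]},
  {"grip": 1,"delta_pos": [0,59,0],"rot": [0,0,0]},
  {"grip": 1,"delta_pos": [0,59,0],"rot": [0,0,0]},
  {"grip": 1,"delta_pos": [0,59,0],"rot": [0,0,0]},
])

```text
t: 4.05
tool_pos: [0.4353, 0.2868, 0.2619]
tool_rot: [0.428, -0.563, 0.563, -0.428]
ft_force: [0.0, -0.6, 0.3]
grip_width: 0.997
```

```bash
python3 - <<'E'
from d import *
goal((.435,.286,.261),-15.6)
s,im=snap('wrist','w5.png')
E
```

```text
t 4.05 pos [0.4353 0.2868 0.2619] d [ 0.8  0.9 -0.1] rot [-0.    0.06  0.02] F [ 0.  -0.6  0.3] w 0.997 j [-0.23  0.42 -0.58  2.04  0.32  0.77 -1.27]
```

View pics/w5.png

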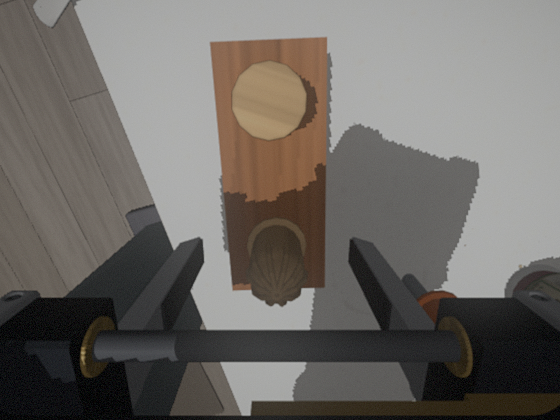

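The fingers straddle the dome, which is centred at about x=276 px. I'll close now.

servo_tool([
  {"grip": 0.2,"delta_pos": [0,0,0],"rot": [0,0,0]},
  {"grip": 0.2,"delta_pos": [0,0,0],"rot": [0,0,0]},
  {"grip": 0.2,"delta_pos": [0,0,0],"rot": [0,0,0]},
  {"grip": 0.2,"delta_pos": [0,0,0],"rot": [0,0,0]},
  {"grip": 0.2,"delta_pos": [0,0,0],"rot": [0,0,0]},
])

```text
t: 4.6
tool_pos: [0.4348, 0.2873, 0.2609]
tool_rot: [-0.428, 0.563, -0.563, 0.428]
ft_force: [-1.1, 0.1, -0.4]
grip_width: 0.61
```

servo_tool([
  {"grip": 0.2,"delta_pos": [0,0,0],"rot": [0,0,0]},
  {"grip": 0.2,"delta_pos": [0,0,0],"rot": [0,0,0]},
  {"grip": 0.2,"delta_pos": [0,0,0],"rot": [0,0,0]},
  {"grip": 0.2,"delta_pos": [0,0,0],"rot": [0,0,0]},
])

```text
t: 5.0
tool_pos: [0.4348, 0.2873, 0.2607]
tool_rot: [-0.428, 0.563, -0.563, 0.428]
ft_force: [0.4, -0.4, -0.8]
grip_width: 0.335
```

servo_tool([
  {"grip": 0,"delta_pos": [0,0,0],"rot": [0,0,0]},
  {"grip": 0,"delta_pos": [0,0,0],"rot": [0,0,0]},
  {"grip": 0,"delta_pos": [0,0,0],"rot": [0,0,0]},
])

```text
t: 5.3
tool_pos: [0.4348, 0.2873, 0.2607]
tool_rot: [-0.428, 0.563, -0.563, 0.428]
ft_force: [-0.0, 0.4, -0.1]
grip_width: 0.334
```

servo_tool([
  {"grip": 0,"delta_pos": [0,-15,0],"rot": [0,0,0]},
  {"grip": 0,"delta_pos": [0,-35,0],"rot": [0,0,0]},
  {"grip": 0,"delta_pos": [0,-60,0],"rot": [0,0,0]},
  {"grip": 0,"delta_pos": [0,-90,0],"rot": [0,0,0]},
  {"grip": 0,"delta_pos": [0,-120,0],"rot": [0,0,0]},
])

```text
t: 5.8
tool_pos: [0.4343, 0.2873, 0.3828]
tool_rot: [-0.428, 0.563, -0.563, 0.428]
ft_force: [0.4, 0.4, -2.2]
grip_width: 0.34
```

```bash
python3 - <<'E'
from d import *
goal((.478,.01,.37),-15.6)
snap('wrist','w6.png');snap('scene','s6.png')
a=cv2.imread('pics/w6.png');b=cv2.imread('pics/s6.png')
cv2.imwrite('pics/z6.png',cv2.resize(np.clip(1.5*np.hstack([a,b]).astype(float),0,255).astype('uint8'),(800,300)))
cv2.imwrite('pics/z6b.png',np.clip(1.7*cv2.resize(b[180:320,180:330],(750,700)).astype(float),0,255).astype('uint8')[:600])
E
```

```text
t 5.8 pos [0.4343 0.2873 0.3828] d [255.6  12.7 116. ] rot [ 0.02  0.14 -0.01] F [ 0.4  0.4 -2.2] w 0.34 j [-0.15  0.26 -0.64  1.94  0.18  1.   -1.15]
```

View pics/z6.png

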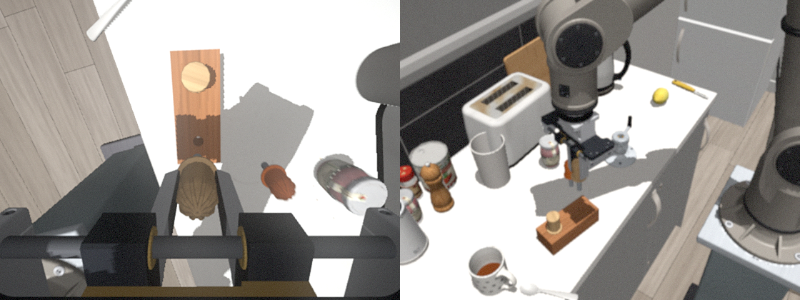

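View pics/z6b.png

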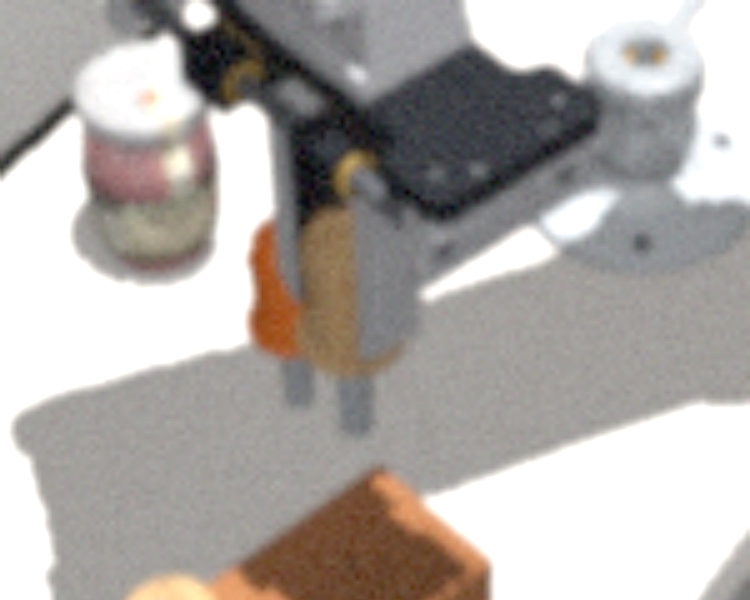

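```bash
python3 - <<'E'
from d import *
S=cam('scene')
print(onz(S,251.4,266.5,.1241), proj(S,(.4343,.2873,.1241)),proj(S,(.4343,.2863,.1241)))
goal((.4783,.0105,.37),-15.6)
E
```

```text
[0.43496181 0.28650096 0.1241    ] [251.44422962 266.93484657] [251.76388853 266.58100212]
t 5.9 pos [0.4351 0.2881 0.3853] d [256.   14.7 115.7] rot [-0.23  0.12 -0.24] F [ 0.   0.5 -1.3] w 0.333 j [-0.15  0.25 -0.64  1.94  0.18  1.   -1.15]
```

servo_tool([
  {"grip": 0,"delta_pos": [40,0,18],"rot": [0,0,0]},
  {"grip": 0,"delta_pos": [84,0,38],"rot": [0,0,0]},
  {"grip": 0,"delta_pos": [128,0,58],"rot": [0,0,0]},
  {"grip": 0,"delta_pos": [172,0,78],"rot": [0,0,0]},
  {"grip": 0,"delta_pos": [215,0,97],"rot": [0,0,0]},
])

```text
t: 6.4
tool_pos: [0.4705, 0.0522, 0.381]
tool_rot: [0.428, -0.563, 0.563, -0.428]
ft_force: [1.2, -0.1, -1.8]
grip_width: 0.333
```

```bash
python3 - <<'E'
from d import *
goal((.4783,.0105,.37),-15.6)
E
```

```text
t 6.4 pos [0.4705 0.0522 0.381 ] d [38.1 11.  18.7] rot [-0.01  0.12 -0.  ] F [ 1.2 -0.1 -1.8] w 0.333 j [ 0.22  0.16 -0.51  2.04  0.09  0.96 -0.6 ]
```

servo_tool([
  {"grip": 0,"delta_pos": [30,0,14],"rot": [0,0,0]},
  {"grip": 0,"delta_pos": [40,6,19],"rot": [0,0,0]},
  {"grip": 0,"delta_pos": [40,12,19],"rot": [0,0,0]},
  {"grip": 0,"delta_pos": [40,12,19],"rot": [0,0,0]},
  {"grip": 0,"delta_pos": [40,12,19],"rot": [0,0,0]},
])

```text
t: 6.9
tool_pos: [0.4783, 0.0121, 0.3686]
tool_rot: [-0.429, 0.563, -0.562, 0.429]
ft_force: [0.6, 0.4, -1.5]
grip_width: 0.334
```

```bash
python3 - <<'E'
from d import *
goal((.4783,.0105,.347),-15.6)
snap('top','t7.png');s,_=snap('scene','s7.png');s2,_=snap('wrist','w7.png')
b=cv2.imread('pics/s7.png');c=cv2.imread('pics/t7.png');w=cv2.imread('pics/w7.png')
cv2.imwrite('pics/z7.png',np.clip(1.7*np.hstack([cv2.resize(b[140:240,260:360],(400,400),interpolation=2),cv2.resize(c[150:250,280:380],(400,400),interpolation=2)]).astype(float),0,255).astype('uint8'))
p=s['tool_pos']; print(p, proj(cam('scene'),p-[0,0,.259]),proj(cam('scene'),(.4783,.0095,.086)))
E
```

```text
t 6.9 pos [0.4783 0.0121 0.3686] d [ 1.5 21.6  0.5] rot [ 0.04  0.24 -0.02] F [ 0.6  0.4 -1.5] w 0.334 j [ 0.27  0.18 -0.47  2.05  0.1   0.94 -0.52]
[0.47835159 0.01201651 0.36874171] [308.31772898 181.77008831] [308.52403065 189.39518994]
```

View pics/z7.png

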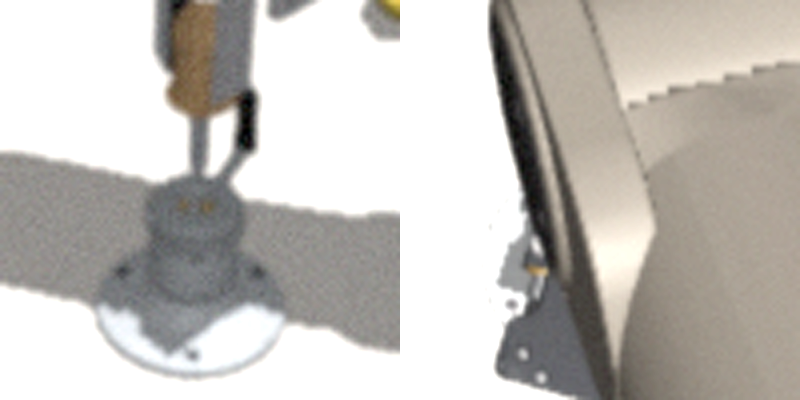

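View pics/w7.png

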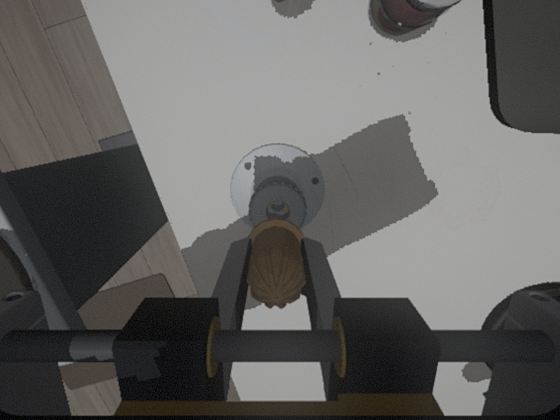

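servo_tool([
  {"grip": 0,"delta_pos": [1.5,10,0.5],"rot": [0,0,0]},
  {"grip": 0,"delta_pos": [1.5,20,0.5],"rot": [0,0,0]},
  {"grip": 0,"delta_pos": [1.5,26,0.5],"rot": [0,0,0]},
  {"grip": 0,"delta_pos": [1.5,30,0.5],"rot": [0,0,0]},
  {"grip": 0,"delta_pos": [1.5,30,0.5],"rot": [0,0,0]},
])

```text
t: 7.55
tool_pos: [0.4784, 0.009, 0.338]
tool_rot: [-0.428, 0.563, -0.562, 0.428]
ft_force: [0.6, 0.4, -1.3]
grip_width: 0.336
```

```bash
python3 - <<'E'
from d import *
goal((.4783,.0105,.327),-15.6)
E
```

```text
t 7.55 pos [0.4784 0.009  0.338 ] d [-1.4 11.  -0.5] rot [0.07 0.12 0.01] F [ 0.6  0.4 -1.3] w 0.336 j [ 0.27  0.22 -0.47  2.08  0.13  0.87 -0.55]
```

servo_tool([
  {"grip": 0,"delta_pos": [-1.2,4,-0.2],"rot": [0,0,0]},
  {"grip": 0,"delta_pos": [-1.2,8,-0.2],"rot": [0,0,0]},
  {"grip": 0,"delta_pos": [-1.2,11,-0.2],"rot": [0,0,0]},
  {"grip": 0,"delta_pos": [-1.2,11,-0.2],"rot": [0,0,0]},
  {"grip": 0,"delta_pos": [-1.2,11,-0.2],"rot": [0,0,0]},
])

```text
t: 8.05
tool_pos: [0.4787, 0.0102, 0.3277]
tool_rot: [-0.428, 0.563, -0.563, 0.428]
ft_force: [-0.1, -0.5, -1.6]
grip_width: 0.335
```

```bash
python3 - <<'E'
from d import *
goal((.4783,.0105,.297),-15.6)
snap('scene','s8.png');snap('wrist','w8.png')
b=cv2.imread('pics/s8.png');w=cv2.imread('pics/w8.png')
cv2.imwrite('pics/z8.png',np.clip(1.7*np.hstack([cv2.resize(b[140:240,260:360],(400,400),interpolation=2),cv2.resize(w[130:260,200:330],(400,400),interpolation=2)]).astype(float),0,255).astype('uint8'))
E
```

```text
t 8.05 pos [0.4787 0.0102 0.3277] d [-0.2 30.7 -0.5] rot [ 0.01  0.11 -0.  ] F [-0.1 -0.5 -1.6] w 0.335 j [ 0.26  0.23 -0.47  2.09  0.14  0.85 -0.56]
```

View pics/z8.png

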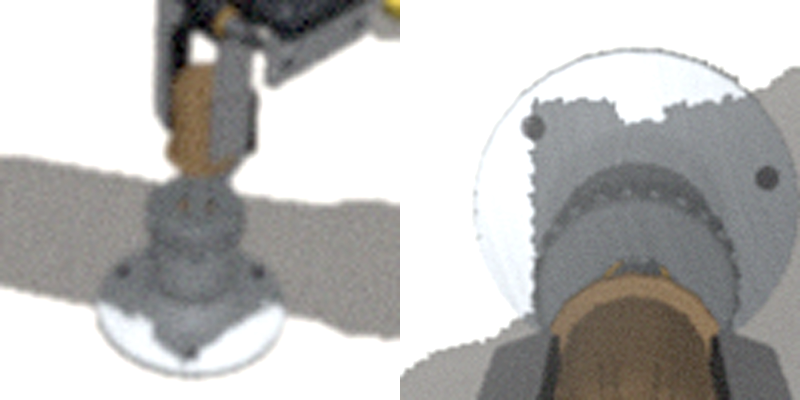

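The shank is in the nut and, in the wrist view, centred across the jaws. I'll continue gently.

servo_tool([
  {"grip": 0,"delta_pos": [0,2,0],"rot": [0,0,0]},
  {"grip": 0,"delta_pos": [0,4,0],"rot": [0,0,0]},
  {"grip": 0,"delta_pos": [0,6,0],"rot": [0,0,0]},
  {"grip": 0,"delta_pos": [0,7,0],"rot": [0,0,0]},
  {"grip": 0,"delta_pos": [0,7,0],"rot": [0,0,0]},
])

```text
t: 8.65
tool_pos: [0.4786, 0.0102, 0.3205]
tool_rot: [-0.428, 0.563, -0.563, 0.428]
ft_force: [-0.7, 0.5, -1.4]
grip_width: 0.335
```

servo_tool([
  {"grip": 0,"delta_pos": [0,1,0],"rot": [0,0,0]},
  {"grip": 0,"delta_pos": [0,2,0],"rot": [0,0,0]},
  {"grip": 0,"delta_pos": [0,2,0],"rot": [0,0,0]},
])

```text
t: 8.95
tool_pos: [0.4787, 0.0102, 0.3186]
tool_rot: [-0.428, 0.563, -0.563, 0.428]
ft_force: [-0.1, -0.7, -1.1]
grip_width: 0.335
```

servo_tool([
  {"grip": 0,"delta_pos": [0,1,0],"rot": [0,0,0]},
  {"grip": 0,"delta_pos": [0,2,0],"rot": [0,0,0]},
  {"grip": 0,"delta_pos": [0,2,0],"rot": [0,0,0]},
])

```text
t: 9.25
tool_pos: [0.4787, 0.0102, 0.3166]
tool_rot: [-0.428, 0.563, -0.563, 0.428]
ft_force: [0.9, -0.1, -0.8]
grip_width: 0.334
```

servo_tool([
  {"grip": 0,"delta_pos": [0,1,0],"rot": [0,0,0]},
  {"grip": 0,"delta_pos": [0,2,0],"rot": [0,0,0]},
  {"grip": 0,"delta_pos": [0,2,0],"rot": [0,0,0]},
])

```text
t: 9.55
tool_pos: [0.4787, 0.0102, 0.3146]
tool_rot: [-0.428, 0.563, -0.563, 0.428]
ft_force: [0.8, 0.1, -2.0]
grip_width: 0.333
```

servo_tool([
  {"grip": 0,"delta_pos": [0,2,0],"rot": [0,0,0]},
  {"grip": 0,"delta_pos": [0,4,0],"rot": [0,0,0]},
  {"grip": 0,"delta_pos": [0,6,0],"rot": [0,0,0]},
  {"grip": 0,"delta_pos": [0,6,0],"rot": [0,0,0]},
])

```text
t: 9.95
tool_pos: [0.4787, 0.0102, 0.3084]
tool_rot: [-0.428, 0.563, -0.563, 0.428]
ft_force: [1.1, 0.9, -2.1]
grip_width: 0.335
```

servo_tool([
  {"grip": 0,"delta_pos": [0,2,0],"rot": [0,0,0]},
  {"grip": 0,"delta_pos": [0,4,0],"rot": [0,0,0]},
  {"grip": 0,"delta_pos": [0,6,0],"rot": [0,0,0]},
  {"grip": 0,"delta_pos": [0,6,0],"rot": [0,0,0]},
])

```text
t: 10.35
tool_pos: [0.4787, 0.0102, 0.3025]
tool_rot: [-0.428, 0.563, -0.563, 0.428]
ft_force: [1.4, 0.0, -2.9]
grip_width: 0.33
```

servo_tool([
  {"grip": 0,"delta_pos": [0,1,0],"rot": [0,0,0]},
  {"grip": 0,"delta_pos": [0,2,0],"rot": [0,0,0]},
  {"grip": 0,"delta_pos": [0,2,0],"rot": [0,0,0]},
])

```text
t: 10.65
tool_pos: [0.4787, 0.0102, 0.3006]
tool_rot: [-0.428, 0.563, -0.563, 0.428]
ft_force: [1.5, 0.9, -1.6]
grip_width: 0.334
```

servo_tool([
  {"grip": 0,"delta_pos": [0,0.5,0],"rot": [0,0,0]},
  {"grip": 0,"delta_pos": [0,1,0],"rot": [0,0,0]},
  {"grip": 0,"delta_pos": [0,1,0],"rot": [0,0,0]},
])

```text
t: 10.95
tool_pos: [0.4787, 0.0102, 0.2997]
tool_rot: [0.428, -0.563, 0.563, -0.428]
ft_force: [1.9, 0.9, -1.7]
grip_width: 0.335
```

servo_tool([
  {"grip": 0,"delta_pos": [0,0.3,0],"rot": [0,0,0]},
  {"grip": 0,"delta_pos": [0,0.5,0],"rot": [0,0,0]},
  {"grip": 0,"delta_pos": [0,0.5,0],"rot": [0,0,0]},
])

```text
t: 11.25
tool_pos: [0.4787, 0.0102, 0.2992]
tool_rot: [-0.428, 0.563, -0.563, 0.428]
ft_force: [1.6, -0.1, -1.3]
grip_width: 0.335
```

servo_tool([
  {"grip": 0,"delta_pos": [0,0.3,0],"rot": [0,0,0]},
  {"grip": 0,"delta_pos": [0,0.5,0],"rot": [0,0,0]},
  {"grip": 0,"delta_pos": [0,0.5,0],"rot": [0,0,0]},
])

```text
t: 11.55
tool_pos: [0.4787, 0.0102, 0.2987]
tool_rot: [-0.428, 0.563, -0.563, 0.428]
ft_force: [2.2, 0.6, -0.6]
grip_width: 0.331
```

servo_tool([
  {"grip": 0,"delta_pos": [0,0.3,0],"rot": [0,0,0]},
  {"grip": 0,"delta_pos": [0,0.5,0],"rot": [0,0,0]},
  {"grip": 0,"delta_pos": [0,0.5,0],"rot": [0,0,0]},
])

```text
t: 11.85
tool_pos: [0.4788, 0.0102, 0.2985]
tool_rot: [0.428, -0.563, 0.563, -0.428]
ft_force: [-0.7, 0.6, 7.0]
grip_width: 0.335
```

The floor is felt: about 8 N at z=0.2985, against an expected 0.2987. I'll release gently.

servo_tool([
  {"grip": 0.6,"delta_pos": [0,-0.3,0],"rot": [0,0,0]},
  {"grip": 0.6,"delta_pos": [0,-0.3,0],"rot": [0,0,0]},
  {"grip": 0.6,"delta_pos": [0,-0.3,0],"rot": [0,0,0]},
  {"grip": 0.6,"delta_pos": [0,-0.3,0],"rot": [0,0,0]},
  {"grip": 0.6,"delta_pos": [0,-0.3,0],"rot": [0,0,0]},
])

```text
t: 12.35
tool_pos: [0.4786, 0.0101, 0.2984]
tool_rot: [-0.428, 0.563, -0.563, 0.428]
ft_force: [-0.8, 0.3, -0.1]
grip_width: 0.6
```

```bash
python3 - <<'E'
from d import *
goal((.4783,.0105,.297),-15.6)
snap('scene','s9.png');snap('wrist','w9.png')
b=cv2.imread('pics/s9.png');w=cv2.imread('pics/w9.png')
cv2.imwrite('pics/z9.png',np.clip(1.7*np.hstack([cv2.resize(b[140:240,260:360],(400,400),interpolation=2),cv2.resize(w,(533,400),interpolation=2)]).astype(float),0,255).astype('uint8')[:,:800])
E
```

```text
t 12.35 pos [0.4786 0.0101 0.2984] d [-0.2  1.4 -0.4] rot [0.01 0.11 0.  ] F [-0.8  0.3 -0.1] w 0.6 j [ 0.24  0.28 -0.46  2.11  0.17  0.79 -0.59]
```

View pics/z9.png

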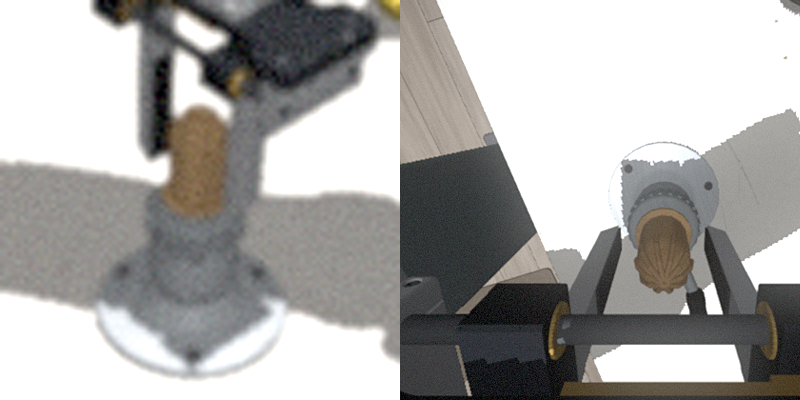

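The reamer stands seated and upright with the fingers clear. Next I'll raise the arm and work out where the knob is.

servo_tool([
  {"grip": 0.6,"delta_pos": [0,-20,0],"rot": [0,0,0]},
  {"grip": 0.6,"delta_pos": [0,-55,0],"rot": [0,0,0]},
  {"grip": 0.3,"delta_pos": [0,-90,0],"rot": [0,0,0]},
  {"grip": 0,"delta_pos": [40,-90,15],"rot": [0,0,0]},
  {"grip": 0,"delta_pos": [80,-90,30],"rot": [0,0,0]},
])

```text
t: 12.95
tool_pos: [0.4865, -0.0753, 0.3899]
tool_rot: [0.428, -0.562, 0.563, -0.429]
ft_force: [1.3, -0.5, -0.3]
grip_width: 0.377
```

servo_tool([
  {"grip": 0,"delta_pos": [0,0,0],"rot": [0,8,0]},
  {"grip": 0,"delta_pos": [0,0,0],"rot": [0,8,0]},
])

```text
t: 13.15
tool_pos: [0.4861, -0.0759, 0.3885]
tool_rot: [-0.386, 0.592, -0.592, 0.386]
ft_force: [0.3, 1.1, -0.3]
grip_width: 0.211
```

```bash
python3 - <<'E'
from d import *
s,_=snap('wrist','w10.png');np.savez('w10.npz',p=s['tool_pos'],q=s['tool_rot']);goal((.5,-.06,.39),0)
snap('scene','s10.png')
def ld(f): d=np.load(f); return cam('wrist',dict(tool_pos=d['p'],tool_rot=d['q']))
print(onz(ld('w1.npz'),271.3,206,.112),onz(ld('w2.npz'),296,300,.112))
for f in 'w1','w2','w10': 
  c=ld(f+'.npz')
  for z in(.082,.112): print(f,proj(c,(.485,-.0595,z)))
E
```

```text
t 13.2 pos [ 0.4862 -0.0748  0.3884] d [-19.1  -1.6   6.8] rot [ 1.00e-02 -2.34e+01 -1.00e-02] F [-0.8 -0.3  0.6] w 0.167 j [ 0.38  0.17 -0.4   2.    0.08  0.98 -0.46]
[ 0.48767977 -0.05824555  0.112     ] [ 0.4866354  -0.06039936  0.112     ]
w1 [269.59270318 199.3830844 ]
w1 [268.94318911 207.95289043]
w2 [291.970242   280.08374925]
w2 [293.76668865 299.55641109]
w10 [269.02222082 187.93485341]
w10 [268.25213043 195.95768543]
```

View pics/w10.png

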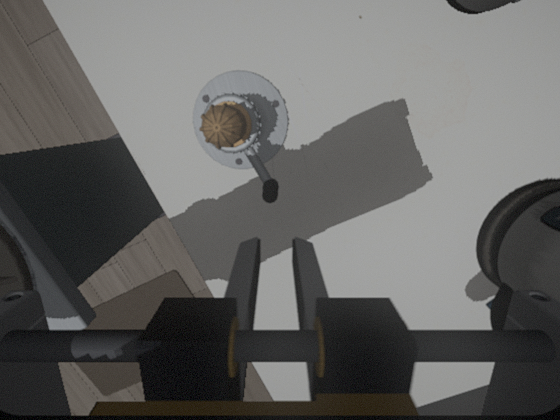

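View pics/s10.png

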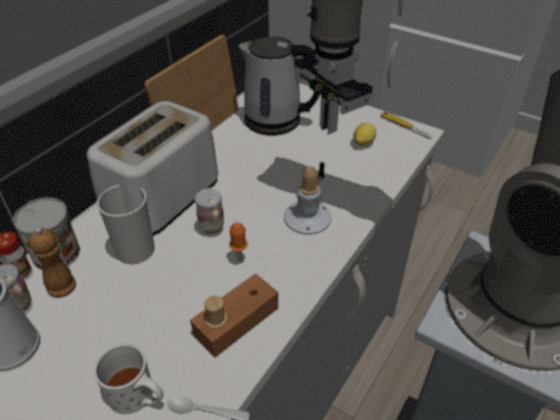

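The reamer sits in the stand, the muddler remains in the block, and the knob is at wrist (270,188). I'll move behind the knob, on its +x side.

```bash
python3 - <<'E'
from d import *
goal((.517,-.056,.36),7.2)
E
```

```text
t 13.25 pos [ 0.4862 -0.0743  0.3885] d [-28.9  28.5  21.1] rot [ 1.000e-02 -3.045e+01 -2.000e-02] F [-0.3 -0.4 -0.8] w 0.124 j [ 0.38  0.17 -0.4   2.    0.08  0.98 -0.46]
```

servo_tool([
  {"grip": 0,"delta_pos": [-8,0,8],"rot": [0,-8,0]},
  {"grip": 0,"delta_pos": [-16,8,16],"rot": [0,-16,0]},
  {"grip": 0,"delta_pos": [-24,16,21],"rot": [0,-24,0]},
  {"grip": 0,"delta_pos": [-29,28,21],"rot": [0,-30.5,0]},
  {"grip": 0,"delta_pos": [-29,28,21],"rot": [0,-30.5,0]},
])

```text
t: 13.75
tool_pos: [0.5169, -0.0552, 0.3593]
tool_rot: [0.532, -0.467, 0.466, -0.531]
ft_force: [-0.6, 0.4, 0.7]
grip_width: 0.004
```

servo_tool([
  {"grip": 0,"delta_pos": [0,0,0],"rot": [0,0,0]},
  {"grip": 0,"delta_pos": [0,0,0],"rot": [0,0,0]},
])

```text
t: 13.95
tool_pos: [0.517, -0.0566, 0.3611]
tool_rot: [-0.529, 0.469, -0.469, 0.529]
ft_force: [0.0, -0.4, -0.4]
grip_width: 0.007
```

```bash
python3 - <<'E'
from d import *
goal((.517,-.056,.285),7.2)
s,_=snap('wrist','w11.png')
E
```

```text
t 13.95 pos [ 0.517  -0.0566  0.3611] d [-0.6 76.1 -0. ] rot [-0.03 -0.28  0.01] F [ 0.  -0.4 -0.4] w 0.007 j [ 0.39  0.26 -0.47  1.97  0.14  0.94 -0.03]
```

View pics/w11.png

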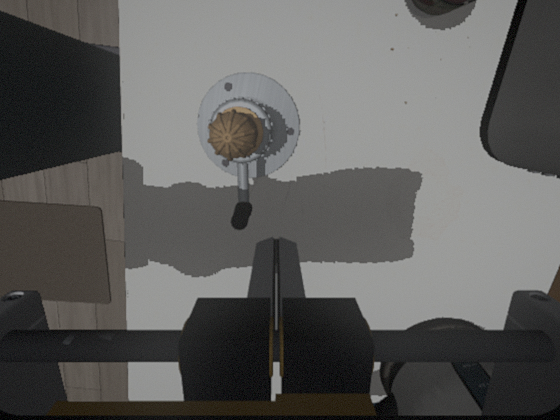

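The knob is at wrist (241,213), just left of the closed fingers at (275,245). Left is the push direction, so I can descend.

servo_tool([
  {"grip": 0,"delta_pos": [0,30,0],"rot": [0,0,0]},
  {"grip": 0,"delta_pos": [0,60,0],"rot": [0,0,0]},
  {"grip": 0,"delta_pos": [0,76,0],"rot": [0,0,0]},
  {"grip": 0,"delta_pos": [0,76,0],"rot": [0,0,0]},
  {"grip": 0,"delta_pos": [0,76,0],"rot": [0,0,0]},
])

```text
t: 14.5
tool_pos: [0.5173, -0.0567, 0.2853]
tool_rot: [-0.529, 0.469, -0.469, 0.53]
ft_force: [-0.9, 0.5, 0.6]
grip_width: 0.007
```

```bash
python3 - <<'E'
from d import *
goal((.517,-.056,.285),7.2)
s,_=snap('wrist','w12.png');snap('scene','s12.png')
b=cv2.imread('pics/s12.png');w=cv2.imread('pics/w12.png')
cv2.imwrite('pics/z12.png',np.clip(1.7*np.hstack([cv2.resize(b[130:230,260:360],(400,400),interpolation=2),cv2.resize(w[140:340,180:380],(400,400),interpolation=2)]).astype(float),0,255).astype('uint8')[:,:800])
E
```

```text
t 14.5 pos [ 0.5173 -0.0567  0.2853] d [-0.7  0.3 -0.2] rot [-0.02 -0.22  0.  ] F [-0.9  0.5  0.6] w 0.007 j [ 0.36  0.36 -0.44  2.04  0.21  0.79 -0.09]
```

View pics/z12.png

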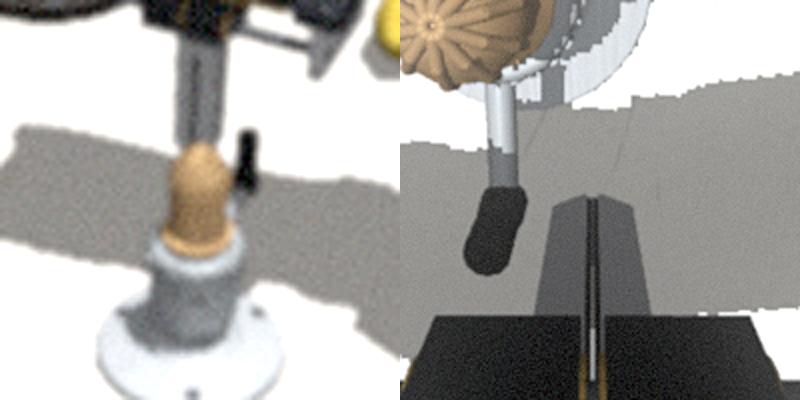

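servo_tool([
  {"grip": 0,"delta_pos": [0,0,-4],"rot": [0,0,0]},
  {"grip": 0,"delta_pos": [0,0,-8],"rot": [0,0,0]},
  {"grip": 0,"delta_pos": [0,0,-8],"rot": [0,0,0]},
])

```text
t: 14.9
tool_pos: [0.5086, -0.0579, 0.2849]
tool_rot: [0.53, -0.468, 0.469, -0.53]
ft_force: [0.7, -0.1, 0.7]
grip_width: 0.007
```

servo_tool([
  {"grip": 0,"delta_pos": [0,0,-2],"rot": [0,0,0]},
  {"grip": 0,"delta_pos": [0,0,-2],"rot": [0,0,0]},
])

```text
t: 15.1
tool_pos: [0.507, -0.058, 0.2846]
tool_rot: [0.53, -0.468, 0.469, -0.53]
ft_force: [0.3, -0.2, -0.3]
grip_width: 0.006
```

servo_tool([
  {"grip": 0,"delta_pos": [0,0,-1],"rot": [0,0,0]},
  {"grip": 0,"delta_pos": [0,0,-2],"rot": [0,0,0]},
])

```text
t: 15.3
tool_pos: [0.5058, -0.0581, 0.2848]
tool_rot: [-0.529, 0.468, -0.469, 0.53]
ft_force: [7.6, 0.3, -3.1]
grip_width: 0.008
```

Contact is felt at 7.6 N. I'll swing along the arc, turning the tool with the lever.

servo_tool([
  {"grip": 0,"delta_pos": [0.64,0,-2.45],"rot": [0,2,0]},
  {"grip": 0,"delta_pos": [1.19,0,-4.93],"rot": [0,4,0]},
  {"grip": 0,"delta_pos": [1.65,0,-7.42],"rot": [0,6,0]},
  {"grip": 0,"delta_pos": [2.03,0,-9.93],"rot": [0,8,0]},
  {"grip": 0,"delta_pos": [2.32,0,-12.45],"rot": [0,10,0]},
])

```text
t: 15.8
tool_pos: [0.494, -0.0618, 0.2849]
tool_rot: [0.486, -0.513, 0.514, -0.487]
ft_force: [8.1, 2.0, -3.7]
grip_width: 0.006
```

```bash
cat > f.py <<'E'
from d import *
s=telemetry.sense(); M=R.from_quat(s['tool_rot'])
z=M.apply([0,0,1]);az=np.degrees(np.arctan2(z[1],z[0]))
q=M.inv().apply(s['tool_pos']-np.array([.4783,.0095,s['tool_pos'][2]]))*1000
ft=M.inv().apply(s['ft_force'])
print('t',round(s['t'],2),'az',round(az,2),'rel(70,19)',q.round(2),'Ftool',ft.round(2),'j',s['joints'].round(2),'rad',np.hypot(*s['tool_pos'][:2]).round(4))
E
python3 f.py
```

```text
t 15.8 az -3.05 rel(70,19) [7.036e+01 1.000e-02 1.948e+01] Ftool [-2.42  3.69  8.02] j [ 0.35  0.32 -0.41  2.09  0.18  0.77 -0.23] rad 0.4979
```

servo_tool([
  {"grip": 0,"delta_pos": [0.64,0,-2.45],"rot": [0,2,0]},
  {"grip": 0,"delta_pos": [1.19,0,-4.93],"rot": [0,4,0]},
  {"grip": 0,"delta_pos": [1.65,0,-7.42],"rot": [0,6,0]},
  {"grip": 0,"delta_pos": [2.03,0,-9.93],"rot": [0,8,0]},
  {"grip": 0,"delta_pos": [2.03,0,-9.93],"rot": [0,8,0]},
])

```text
t: 16.3
tool_pos: [0.4837, -0.0632, 0.2848]
tool_rot: [0.449, -0.545, 0.546, -0.45]
ft_force: [5.2, 0.1, -3.1]
grip_width: 0.01
```

```bash
python3 f.py
```

```text
t 16.3 az -11.05 rel(70,19) [ 7.036e+01 -2.000e-02  1.929e+01] Ftool [-1.09  3.14  5.1 ] j [ 0.33  0.3  -0.39  2.11  0.16  0.76 -0.35] rad 0.4879
```

servo_tool([
  {"grip": 0,"delta_pos": [0.33,0,-1.22],"rot": [0,1,0]},
  {"grip": 0,"delta_pos": [0.64,0,-2.45],"rot": [0,2,0]},
  {"grip": 0,"delta_pos": [0.92,0,-3.69],"rot": [0,3,0]},
])

```text
t: 16.6
tool_pos: [0.4802, -0.0635, 0.2849]
tool_rot: [0.434, -0.557, 0.558, -0.436]
ft_force: [9.0, 0.8, -3.7]
grip_width: 0.01
```

servo_tool([
  {"grip": 0,"delta_pos": [0.17,0,-0.61],"rot": [0,0.5,0]},
  {"grip": 0,"delta_pos": [0.33,0,-1.22],"rot": [0,1,0]},
])

```text
t: 16.8
tool_pos: [0.479, -0.0635, 0.2849]
tool_rot: [0.43, -0.56, 0.561, -0.431]
ft_force: [8.2, 1.5, -4.3]
grip_width: 0.002
```

servo_tool([
  {"grip": 0,"delta_pos": [0.17,0,-0.61],"rot": [0,0.5,0]},
  {"grip": 0,"delta_pos": [0.33,0,-1.22],"rot": [0,1,0]},
])

```text
t: 17.0
tool_pos: [0.4777, -0.0635, 0.2849]
tool_rot: [0.425, -0.564, 0.565, -0.427]
ft_force: [8.7, 0.0, -4.5]
grip_width: 0.006
```

servo_tool([
  {"grip": 0,"delta_pos": [0.17,0,-0.61],"rot": [0,0.5,0]},
  {"grip": 0,"delta_pos": [0.33,0,-1.22],"rot": [0,1,0]},
])

```text
t: 17.2
tool_pos: [0.4765, -0.0635, 0.2849]
tool_rot: [0.42, -0.568, 0.569, -0.422]
ft_force: [8.4, 0.6, -5.4]
grip_width: 0.006
```

servo_tool([
  {"grip": 0,"delta_pos": [0.17,0,-0.61],"rot": [0,0.5,0]},
  {"grip": 0,"delta_pos": [0.33,0,-1.22],"rot": [0,1,0]},
])

```text
t: 17.4
tool_pos: [0.4753, -0.0635, 0.2849]
tool_rot: [0.415, -0.572, 0.573, -0.417]
ft_force: [8.6, 0.2, -4.7]
grip_width: 0.004
```

```bash
python3 f.py
```

```text
t 17.4 az -17.99 rel(70,19) [ 7.033e+01 -5.000e-02  1.967e+01] Ftool [-2.8   4.73  8.09] j [ 0.32  0.29 -0.37  2.13  0.15  0.75 -0.46] rad 0.4795
```

servo_tool([
  {"grip": 0,"delta_pos": [0.17,0.1,-0.61],"rot": [0,0.5,0]},
  {"grip": 0,"delta_pos": [0.33,0.15,-1.22],"rot": [0,1,0]},
])

```text
t: 17.6
tool_pos: [0.4741, -0.0634, 0.2848]
tool_rot: [0.41, -0.575, 0.576, -0.412]
ft_force: [9.3, 0.1, -4.1]
grip_width: 0.006
```

servo_tool([
  {"grip": 0,"delta_pos": [0.17,0,-0.61],"rot": [0,0.5,0]},
  {"grip": 0,"delta_pos": [0.33,0,-1.22],"rot": [0,1,0]},
])

```text
t: 17.8
tool_pos: [0.4729, -0.0634, 0.2849]
tool_rot: [0.404, -0.579, 0.58, -0.407]
ft_force: [10.2, 0.1, -4.1]
grip_width: 0.002
```

```bash
python3 f.py
```

```text
t 17.8 az -20.0 rel(70,19) [ 7.033e+01 -5.000e-02  1.981e+01] Ftool [-3.58  4.12  9.53] j [ 0.31  0.28 -0.36  2.13  0.15  0.74 -0.49] rad 0.4771
```

servo_tool([
  {"grip": 0,"delta_pos": [0.08,0,-0.3],"rot": [0,0.25,0]},
  {"grip": 0,"delta_pos": [0.17,0,-0.61],"rot": [0,0.5,0]},
])

```text
t: 18.0
tool_pos: [0.4723, -0.0633, 0.2849]
tool_rot: [0.402, -0.58, 0.582, -0.404]
ft_force: [9.4, 0.7, -4.5]
grip_width: 0.005
```

```bash
cat > g.py <<'E'
from d import *
L=[]
for i in range(6):
    s=telemetry.sense(); M=R.from_quat(s['tool_rot']); f=M.inv().apply(s['ft_force']); L.append(f); viewer.read_camera('top')
L=np.array(L); z=M.apply([0,0,1])
q=M.inv().apply(s['tool_pos']-np.array([.4783,.0095,s['tool_pos'][2]]))*1000
print('t',round(s['t'],2),'az',np.degrees(np.arctan2(z[1],z[0])).round(2),'rel',q.round(2),'Fz',L[:,2].round(1),'mean',L.mean(0).round(2),'eff',round(L[:,2].mean()-L[:,0].mean()*.1,2))
E
python3 g.py
```

```text
t 18.25 az -20.48 rel [ 7.034e+01 -5.000e-02  1.982e+01] Fz [8.6 8.7 9.  8.2 7.5 8.6] mean [-3.96  4.08  8.42] eff 8.82
```

servo_tool([
  {"grip": 0,"delta_pos": [0.08,0,-0.3],"rot": [0,0.25,0]},
  {"grip": 0,"delta_pos": [0.17,0,-0.61],"rot": [0,0.5,0]},
])

```text
t: 18.5
tool_pos: [0.4717, -0.0632, 0.2849]
tool_rot: [0.399, -0.582, 0.583, -0.402]
ft_force: [9.6, 1.1, -4.6]
grip_width: 0.004
```

```bash
python3 g.py
```

```text
t 18.75 az -20.98 rel [ 7.034e+01 -5.000e-02  1.983e+01] Fz [8.5 9.1 8.7 8.1 8.8 7.9] mean [-4.02  4.43  8.52] eff 8.92
```

servo_tool([
  {"grip": 0,"delta_pos": [0.08,0,-0.3],"rot": [0,0.25,0]},
  {"grip": 0,"delta_pos": [0.17,0,-0.61],"rot": [0,0.5,0]},
])

```text
t: 19.0
tool_pos: [0.4711, -0.0632, 0.2849]
tool_rot: [0.397, -0.584, 0.585, -0.399]
ft_force: [9.8, 1.0, -3.8]
grip_width: 0.006
```

```bash
python3 g.py
```

```text
t 19.25 az -21.47 rel [ 7.031e+01 -6.000e-02  1.986e+01] Fz [8.7 9.2 8.6 9.4 9.6 8. ] mean [-3.76  4.09  8.94] eff 9.32
```

servo_tool([
  {"grip": 0,"delta_pos": [0.17,0,-0.61],"rot": [0,0.5,0]},
  {"grip": 0,"delta_pos": [0.33,0,-1.22],"rot": [0,1,0]},
])

```text
t: 19.5
tool_pos: [0.4699, -0.0631, 0.2849]
tool_rot: [0.392, -0.587, 0.589, -0.394]
ft_force: [10.3, -0.2, -4.6]
grip_width: 0.006
```

```bash
python3 g.py
```

```text
t 19.75 az -22.47 rel [ 7.031e+01 -6.000e-02  1.987e+01] Fz [9.5 8.6 8.9 9.4 8.4 8.9] mean [-3.96  4.51  8.97] eff 9.37
```

servo_tool([
  {"grip": 0,"delta_pos": [0.08,0,-0.3],"rot": [0,0.25,0]},
  {"grip": 0,"delta_pos": [0.17,0,-0.61],"rot": [0,0.5,0]},
])

```text
t: 20.0
tool_pos: [0.4692, -0.063, 0.2849]
tool_rot: [0.389, -0.589, 0.59, -0.392]
ft_force: [10.7, -0.3, -3.8]
grip_width: 0.001
```

```bash
python3 g.py
```

```text
t 20.25 az -22.98 rel [ 7.031e+01 -6.000e-02  1.994e+01] Fz [ 9.9  8.8  8.9  9.5  9.7 10.2] mean [-3.76  4.35  9.49] eff 9.87
```

servo_tool([
  {"grip": 0,"delta_pos": [0.17,0,-0.61],"rot": [0,0.5,0]},
  {"grip": 0,"delta_pos": [0.33,0,-1.22],"rot": [0,1,0]},
])

```text
t: 20.5
tool_pos: [0.468, -0.0629, 0.2849]
tool_rot: [0.384, -0.592, 0.594, -0.386]
ft_force: [10.3, -0.5, -4.0]
grip_width: 0.005
```

```bash
python3 g.py
```

```text
t 20.75 az -23.98 rel [ 7.031e+01 -7.000e-02  1.997e+01] Fz [9.7 9.7 9.7 9.8 9.  9.3] mean [-4.42  4.6   9.53] eff 9.97
```

servo_tool([
  {"grip": 0,"delta_pos": [0.08,0,-0.3],"rot": [0,0.25,0]},
  {"grip": 0,"delta_pos": [0.17,0,-0.61],"rot": [0,0.5,0]},
])

```text
t: 21.0
tool_pos: [0.4674, -0.0628, 0.2849]
tool_rot: [0.381, -0.594, 0.595, -0.384]
ft_force: [10.3, -0.9, -4.6]
grip_width: 0.006
```

```bash
python3 g.py
```

```text
t 21.25 az -24.48 rel [ 7.031e+01 -7.000e-02  2.002e+01] Fz [ 9.8 10.5 10.  10.1  9.5  9.8] mean [-4.04  5.25  9.95] eff 10.36
```

servo_tool([
  {"grip": 0,"delta_pos": [0.17,0,-0.61],"rot": [0,0.5,0]},
  {"grip": 0,"delta_pos": [0.33,0,-1.22],"rot": [0,1,0]},
  {"grip": 0,"delta_pos": [0.49,0,-1.83],"rot": [0,1.5,0]},
])

```text
t: 21.6
tool_pos: [0.4656, -0.0625, 0.285]
tool_rot: [0.373, -0.599, 0.6, -0.376]
ft_force: [11.9, 0.4, -5.5]
grip_width: 0.004
```

```bash
python3 g.py
```

```text
t 21.85 az -25.98 rel [70.29 -0.08 20.08] Fz [10.5  9.3  9.4  9.7  9.5 10. ] mean [-4.49  5.34  9.76] eff 10.21
```

servo_tool([
  {"grip": 0,"delta_pos": [0.17,0,-0.61],"rot": [0,0.5,0]},
  {"grip": 0,"delta_pos": [0.33,0,-1.22],"rot": [0,1,0]},
])

```text
t: 22.1
tool_pos: [0.4644, -0.0623, 0.285]
tool_rot: [0.368, -0.602, 0.604, -0.371]
ft_force: [11.7, -1.0, -6.1]
grip_width: 0.007
```

```bash
python3 g.py
```

```text
t 22.35 az -26.98 rel [70.27 -0.08 20.12] Fz [10.9 10.3 11.1 10.4 10.1  9. ] mean [-4.7   5.52 10.29] eff 10.76
```

servo_tool([
  {"grip": 0,"delta_pos": [0.17,0,-0.61],"rot": [0,0.5,0]},
  {"grip": 0,"delta_pos": [0.33,0,-1.22],"rot": [0,1,0]},
  {"grip": 0,"delta_pos": [0.49,0,-1.83],"rot": [0,1.5,0]},
])

```text
t: 22.7
tool_pos: [0.4626, -0.0619, 0.285]
tool_rot: [0.36, -0.607, 0.608, -0.363]
ft_force: [12.6, -0.3, -4.8]
grip_width: 0.004
```

```bash
python3 g.py
```

```text
t 22.95 az -28.49 rel [70.29 -0.09 20.22] Fz [11.2 10.4 10.8 10.4 10.8 11.2] mean [-4.94  5.77 10.82] eff 11.31
```

servo_tool([
  {"grip": 0,"delta_pos": [0.17,0,-0.61],"rot": [0,0.5,0]},
  {"grip": 0,"delta_pos": [0.33,0,-1.22],"rot": [0,1,0]},
])

```text
t: 23.2
tool_pos: [0.4614, -0.0617, 0.285]
tool_rot: [0.355, -0.61, 0.612, -0.358]
ft_force: [12.1, -0.8, -6.6]
grip_width: 0.003
```

```bash
python3 g.py
```

```text
t 23.45 az -29.49 rel [70.27 -0.1  20.29] Fz [10.9 11.5 12.2 10.7 10.8 11.4] mean [-4.94  6.2  11.26] eff 11.75
```

About 11.3–11.8 N across the lever, inside the 10.5–13 N band. I'll back off, raise and check.

servo_tool([
  {"grip": 0,"delta_pos": [0,0,3],"rot": [0,0,0]},
  {"grip": 0,"delta_pos": [0,0,15],"rot": [0,0,0]},
  {"grip": 0,"delta_pos": [0,-20,25],"rot": [0,0,0]},
  {"grip": 0,"delta_pos": [0,-60,25],"rot": [0,0,0]},
  {"grip": 0,"delta_pos": [20,-100,25],"rot": [0,0,0]},
])

```text
t: 24.0
tool_pos: [0.4728, -0.0904, 0.3852]
tool_rot: [-0.357, 0.611, -0.61, 0.357]
ft_force: [0.3, -0.3, 0.7]
grip_width: 0.006
```

servo_tool([
  {"grip": 0,"delta_pos": [10,0,0],"rot": [0,0,0]},
  {"grip": 0,"delta_pos": [20,0,0],"rot": [0,0,0]},
  {"grip": 0,"delta_pos": [20,0,0],"rot": [0,0,0]},
])

```text
t: 24.3
tool_pos: [0.4612, -0.11, 0.3835]
tool_rot: [-0.356, 0.611, -0.611, 0.355]
ft_force: [0.5, 0.3, -0.4]
grip_width: 0.004
```

```bash
python3 - <<'E'
from d import *
goal((.46,-.06,.38),-30)
snap('wrist','w13.png');snap('scene','s13.png')
b=cv2.imread('pics/s13.png');w=cv2.imread('pics/w13.png')
cv2.imwrite('pics/z13.png',np.clip(1.7*np.hstack([cv2.resize(b[130:230,260:360],(400,400),interpolation=2),cv2.resize(w[40:240,140:340],(400,400),interpolation=2)]).astype(float),0,255).astype('uint8')[:,:800])
cv2.imwrite('pics/z14.png',np.clip(1.7*b.astype(float),0,255).astype('uint8'))
E
```

```text
t 24.3 pos [ 0.4612 -0.11    0.3835] d [-42.9   3.5 -25.8] rot [0.08 0.41 0.05] F [ 0.5  0.3 -0.4] w 0.004 j [ 0.39  0.14 -0.31  2.05  0.05  0.96 -0.47]
```

View pics/z13.png

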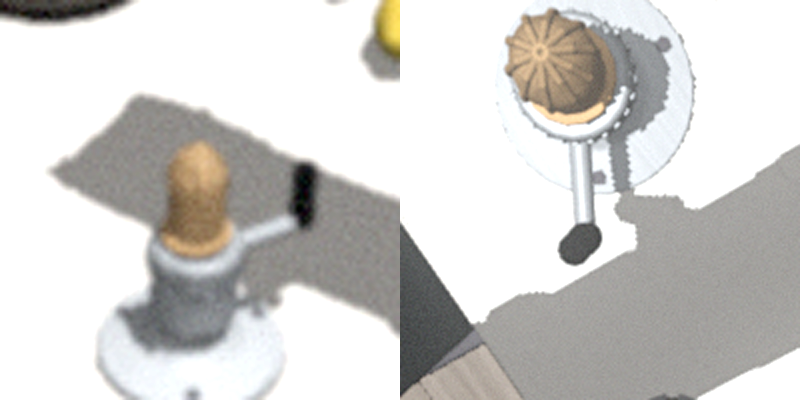

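View pics/z14.png

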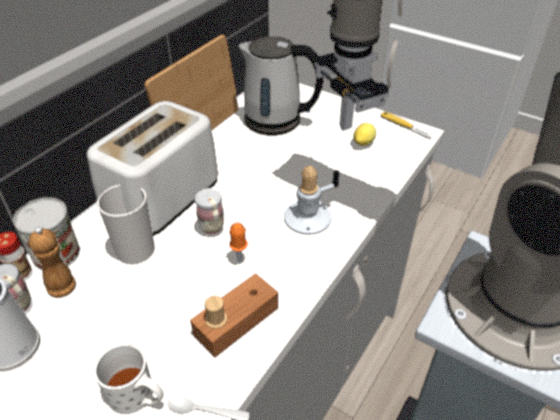

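Scene: the reamer is upright in the nut, its dome apex at (310,165), where it was before clamping. The lever is swung round with the knob at (336,178), and the muddler is in the block at (215,308). Nothing touches the robot, so I'm handing in.

```bash
python3 -c "
from h import *
print(workorder.hand_in(), telemetry.sense()['t'])"
```

```text
the job is handed in; nothing more can be done
the job is handed in; nothing more can be done
```

The reamer is in the stand and clamped, and I handed the job in at about 24.4 s of the 72 s allowed. The muddler was never touched and still stands in the block.

- **Seating:** I took the reamer out of the block and lowered it until the floor pushed back with about 8 N. That was at a tool height of 0.2985 m, against 0.2987 m expected, and there was no sign of catching at the close bore.
- **Clamping:** I swung the lever clockwise about 0.64 rad. The push settled at 11.3 N across the lever, or about 11.8 N allowing for rubbing at the knob; 10.5–13 N was wanted. Single readings were noisy by about 1 N.
- **Last checks:** After backing off, the picture showed the reamer upright with its dome at the same height as before clamping. The lever stayed where I left it, and the robot was touching nothing.
- **Not checked:** I did not pull on the reamer to test the grip. The lever force is the only evidence that the jaws hold firmly.

No check failed or disagreed. One oddity was that the knob rubbed on the fingers with up to about 6 N of vertical force while I was pushing; I did not count that in the lever force.

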